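# Close and pin the coaster stencil jig

## Task

The white coaster in the nest of the hinged stencil jig is ready for its turtle: lift the round wooden dust lid with its knob off the nest and put it down, knob up, on the green cutting mat without dropping it. Then swing the metal stencil frame over onto the coaster without slamming it, take the jig's knobbed steel pin out of the wooden block and push it down through the frame's ear into the hole of the bed until its collar sits on the ear. Finish holding: keep your hand on the pin's knob and keep pressing down firmly enough that the frame stays fully shut against the springy foam under the coaster; leave everything else where it is.

Things in the scene. Friction and masses are not known exactly. Their poses are not given: they have to be found in the camera images.
- jig: the stencil jig's plywood bed, fixed, 160 x 216 x 18 mm (its x, y, z). Origin: centre of the underside, below the nest's centre; z up. On it a wooden nest ring (outer radius 54 mm, top 26 mm above the underside). The hinge runs along its +y side, the pin seat is at its -y side
- hinge (a joint): angle of the stencil frame: 0 fully shut, 1.57 upright, up to 2.1 leaning back outward (start 1.65 to 2.05). Hinge friction 0.2 N m: the frame, about 0.2 kg, stays where it is left. Going down it meets the coaster at about 0.08 rad; shutting it then squeezes the foam under the coaster 3 mm (6 N per mm), about 5 N down at the ear; let go, it rises by about 0.03 rad
- frame: hinged aluminium frame, 124 mm along the hinge (its x), 13 to 157 mm from the axis, 8 mm thick, with a steel sheet cut out as a turtle. Origin on the hinge axis at mid-width; -y towards the free edge, z out of its outer (upper, when shut) face. An ear 32 mm wide, 156 to 188 mm from the axis, has a 12 mm hole at 172 mm; shut, its top is 34.5 mm above the jig's underside
- frame_edge (a point): on the frame's outer face (upper face when shut), middle of the bar along the free edge, 150 mm from the hinge axis: the place to push. The bar is 14 mm wide; the face is 4 mm from the frame's mid-plane
- frame_hinge (a point): the frame's origin on the hinge axis: 85 mm in +y of the jig's centre and 30.5 mm above the jig's underside
- jig_hole (a point): mouth of the 12 mm pin hole in the aluminium seat on the bed, 26 mm above the jig's underside, at -87 mm in the jig's y; vertical, open to the table below. The ear's hole lies straight above it when the frame is shut
- coaster: white coaster blank, disc 94 mm across, 6 mm thick, lying in the nest on a foam pad (hidden under the lid at first); origin at the centre of its underside, 23.5 mm above the jig's underside, so it stands 3.5 mm proud of the ring
- lid: round wooden dust lid over the nest ring, 124 mm across, 18 mm high without its knob, open below (inner radius 58 mm, 13 mm deep), 80 to 170 g; stands on the bed round the ring, loose by 4 mm. Origin: centre of its lower rim; z up through the knob. Knob: 25 mm across from 32 to 47 mm above the rim (narrower below), top at 50 mm
- lid_knob (a point): point on the lid's axis 41 mm above its lower rim, in the knob: a good height for the TCP, fingertips then just above the lid
- mat: green cutting mat fixed to the table, 140 x 210 x 3 mm (its x, y, z); origin at the centre of its underside, free of other things. It lies to the right of the jig, nearer to the robot or farther off, having changed places with the wooden block in some starts
- pin_block: wooden block fixed to the table, 44 x 120 x 36 mm (its x, y, z), with two 12 mm holes through it at -35 and +35 mm in its y: one holds the pin, the other a stub stencil brush (leave that). Origin: centre of its underside
- pin: the jig's pin, 70 mm long, in one of the block's holes: steel shank 10 mm across, 32 mm long, bevelled tip; steel collar 24 mm across (32 to 36 mm above the tip); plain wooden knob 20 mm across up to 70 mm. 45 to 80 g. Origin: centre of the tip; z up through the knob. In the block the tip is 4 mm above the table, fully home in the jig 2.5 mm
- pin_knob (a point): point on the pin's axis 59 mm above its tip (27 mm above the collar's underside), in the knob: a good height for the TCP
- stencil_brush: bystander: stub stencil brush in the block's other hole, 66 mm long, steel ferrule 18 mm across below, bristle head 21 mm across on top; tops out at about 70 mm above the table
- coaster_a: bystander: finished blue coaster, 94 mm across, 6 mm thick, lying on the table between jig and robot; origin at the centre of its underside (so for the other bystanders)
- coaster_b: bystander: a second finished coaster like it, left of the jig
- palette: bystander: white plate with dabs of paint, 150 mm across, 18 mm high, to the left
- brush: bystander: long paint brush lying flat, 190 mm, nearer the robot on the right
- jar_white: bystander: white paint jar, 68 mm across, 110 mm high, far left
- jar_yellow: bystander: yellow paint jar, 68 mm across, 105 mm high, beyond the jig
- pot_small: bystander: small paint pot, 46 mm across, 45 mm high, far right
Mind the look-alikes: they are no part of the job. What is shaped like the pin but red or yellow is not meant.

How it is judged:
On the way, in this order (a step that is already met when the one before it is completed fails the run):
1. the dust lid lies on the cutting mat, knob up and let go (x of lid in the frame of mat between -0.065 and 0.065 m and y of lid in the frame of mat between -0.1 and 0.1 m and z of lid in the frame of mat between 0 and 0.006 m and angle between lid's own z axis and vertical below 0.08 rad and contact force between lid and the fingers below 0.2 N and linear speed of lid below 0.02 m/s), for 0.2 s.
2. the stencil frame lies on the coaster (value of joint hinge below 0.12 rad), for 0.2 s.
3. the pin stands through the frame's ear in the hole of the bed (horizontal distance between pin and jig_hole below 0.004 m and angle between the z axis of pin and the z axis of jig, either way round below 0.1 rad and z of pin in the frame of jig below 0.012 m), for 0.1 s.
At the end, for the whole second after the job is handed in: Robot touching the pin, which presses the frame with over 3 N; hinge under 0.009 rad; pin within 4 mm of the hole's axis, upright to 0.1 rad, tip at most 5 mm above the jig's underside; lid let go, flat and at rest, its centre over the mat; coaster within 6 mm of the nest's centre (all of step 1 and horizontal distance between pin and jig_hole below 0.004 m and angle between the z axis of pin and the z axis of jig, either way round below 0.1 rad and z of pin in the frame of jig below 0.005 m and value of joint hinge below 0.009 rad and contact force between pin and frame above 3 N and contact force between pin and the fingers above 1 N and horizontal distance between coaster and jig below 0.006 m); the arm keeps its last pose, push and grip.
It fails at once if the frame is slammed (faster than 3 rad/s) (velocity of joint hinge below -3 rad/s).
It fails at once if the lid is dropped or thrown (moves faster than 0.5 m/s out of the hand) (contact force between lid and the fingers below 0.05 N and linear speed of lid above 0.5 m/s).
It fails at once if something else on the table is moved by more than 30 mm (distance of any of coaster_a, coaster_b, palette, brush, jar_white, jar_yellow, pot_small, stencil_brush from where it was at the start of the episode above 0.03 m).
It also fails if it takes over 70 s, if anything falls off the work surface, if the arm or the gripper's body presses on something with over 40 N, if the wrist force passes 120 N, or if a joint passes its speed limit or range.

## Robot

A 7-joint arm with a two-finger parallel gripper is mounted at the origin on the work surface. World frame = base frame: x ahead of the robot, y to its left, z up, the work surface at z = 0. Lengths are in m, angles in rad, forces in N, time in s.
With the tool pointing down it reaches from about 0.4 to 0.85 m from the base axis. Payload 4.5 kg.
Tool frame: the origin (TCP) lies between the finger pads, 19 mm behind the fingertips; this is the grasp point; z points along the fingers, y is the line along which they close (so a half turn about z gives the same grasp; the last joint's range is limited). The gripper opens to 85 mm and grips with 20 to 120 N. Pads are 22 mm wide; open, the fingers measure 114 mm over their backs; the gripper's body (76 mm by 85 mm) begins 54 mm behind the grasp point. The pads swing forward as they close: fully open they stand 13 mm farther back than shut.
Start: joints at [-1.132, 0.689, -0.195, 1.565, 0.157, 0.902, -0.215], TCP at [0.246, 0.575, 0.25] pointing down, gripper open.
Joint ranges: [-3.01, 3.01], [-0.46, 2.08], [-1.47, 1.51], [0.13, 2.56], [-1, 4.14], [0.04, 2.09], [-2.66, 2.66]. Speed limits (rad/s): [2.57, 2.57, 3.14, 3.14, 3.14, 3.14, 3.14].

## Interface

Orientations are given as [roll, pitch, yaw] about the fixed x, y, z axes, in that order (R = Rz(yaw) Ry(pitch) Rx(roll)).
In Python, from workcell import arm gives the robot as it stands.
- The arm moves only by the tool play_rows, never from a script. Its argument "increments" is a list of rows, each an object with "hand": the finger opening in m, from 0 to 0.0854; "offset": the shift along the tool's x, y, z in m, a list of three; "yaw": the turn about the tool's z in degrees. In form: [{"hand": hand, "offset": [x, y, z], "yaw": yaw}, ...]. A call has exactly 5 rows; each row is the pose to reach, as a shift and turn from the pose commanded when the call began, along the tool's axes at that moment; what a row does not reach only later rows make up. A row lasts 1/10 s, in which the tool goes at most 50 mm and 8.59 degrees, less where a joint would pass 70% of its speed; a pose out of reach is approached as far as the arm can. A call with a gripper value outside its range is refused whole. The fingers move at their own pace and stop on an object; the grip force is fixed at half the most. Time passes only in rows, so rows that repeat a pose let the fingers close, or fill a call up. It gives the time, the measured TCP pose, the force, the opening and the grip force at its end, in the units of the state.
- arm.get_state(): the state, without advancing time (a new reading comes with each control period).
- arm.capture(name): name is "side" or "top"; returns the picture (384x512x3 uint8, red, green, blue); there is no depth.
- arm.camera_info(name): a dict with "camera_matrix" (3x3 intrinsics, pixels), "D" ([k1, k2, p1, p2, k3] as OpenCV has them; the pictures are not rectified), "world_from_camera" (4x4, takes a point from camera to world coordinates). Camera axes: x right, y down, z forward; pixel columns grow to the right and rows downward; lengths in m; the calibration is good to about 2 mm. A picture is of the moment at which its call begins. camera_info takes no time and is no camera call.
- arm.sign_off(): hands the job in; it is judged then, once.
The state is a dict: "time_s": time; "joints": joint angles; "qvel": joint speeds; "tau": joint torques, N m; "position": TCP position; "eef_rot": TCP orientation; "ft_force": force on the tool from outside, world axes, zero at the start; "ft_torque": the same for the moment, N m; "finger_gap": finger opening in m; "grip_force": force on a finger pad.
Only numpy, scipy, OpenCV 4.12 (cv2) and the standard library are available. Lean on these libraries where they do the work, as an engineer would, in place of code of your own. Each camera call takes 0.05 s, during which the arm holds its last target. There are 200 camera calls.

## Working session

There is one attempt and no reset: what is moved stays moved. The work goes in short steps, Python scripts to look and compute and a tool call to move; the robot and the scene stay as the last step left them, time stands still between calls to the robot, and variables do not carry over. Pictures are saved under pics/ and viewed, at most 10 in all, crops included, and the job is handed in when it is done.

Besides the shell and the picture viewer there is one more tool, called as name([rows], argument=value, ...), one row to a line, values as JSON. play_rows: Moves the arm, as the interface text tells. Its arguments: {"type":"object","properties":{"increments":{"type":"array"}},"required":["increments"]}

```bash
mkdir -p pics
python3 - <<'E'
from workcell import arm
import cv2,numpy as np
s=arm.get_state();print({k:np.round(v,3) for k,v in s.items()})
for n in("top","side"):
    im=arm.capture(n);cv2.imwrite(f"pics/{n}0.png",cv2.cvtColor(im,cv2.COLOR_RGB2BGR))
    c=arm.camera_info(n);print(n,np.round(c["camera_matrix"],1).tolist(),c["D"],np.round(c["world_from_camera"],3).tolist())
E
```

```text
{'time_s': np.float64(0.0), 'joints': array([-1.132,  0.69 , -0.195,  1.566,  0.157,  0.902, -0.215]), 'qvel': array([ 0.001,  0.002,  0.001,  0.001, -0.001,  0.   ,  0.   ]), 'tau': array([-0.0000e+00, -5.3960e+01, -1.2660e+00, -1.5854e+01,  9.0000e-03,
        9.0000e-03,  0.0000e+00]), 'position': array([0.246, 0.574, 0.249]), 'eef_rot': array([-3.14 ,  0.   ,  2.737]), 'ft_force': array([-0.301,  0.117, -0.214]), 'ft_torque': array([ 0.016, -0.028, -0.021]), 'grip_force': np.float64(0.0), 'finger_gap': np.float64(0.085)}
top [[368.3, 0.0, 252.9], [0.0, 368.3, 191.8], [0.0, 0.0, 1.0]] [-0.11506849  0.          0.          0.          0.        ] [[0.018, -0.995, 0.1, 0.421], [-1.0, -0.017, 0.018, 0.055], [-0.016, -0.1, -0.995, 1.081], [0.0, 0.0, 0.0, 1.0]]
side [[489.2, 0.0, 263.5], [0.0, 489.2, 194.6], [0.0, 0.0, 1.0]] [0.01654803 0.         0.         0.         0.        ] [[0.973, -0.161, 0.167, 0.322], [-0.232, -0.694, 0.681, -0.892], [0.007, -0.701, -0.713, 1.075], [0.0, 0.0, 0.0, 1.0]]
```

View pics/top0.png

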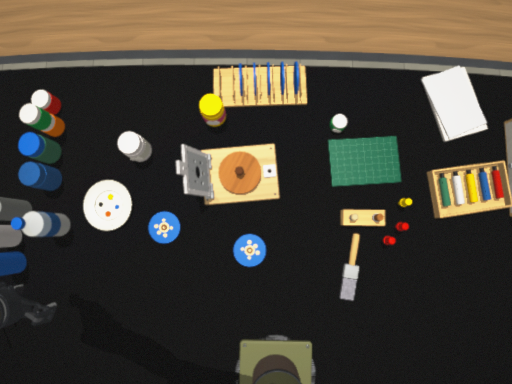

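View pics/side0.png

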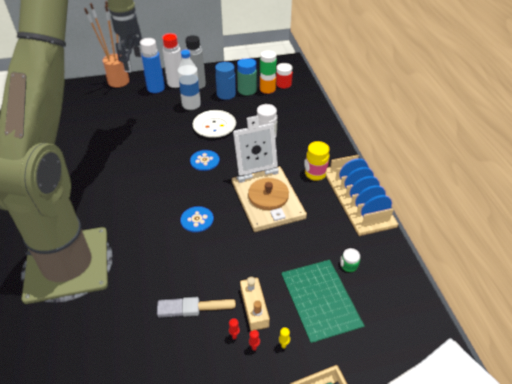

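The top view shows the jig at (240,175) with its hinge on the left, the mat at (364,161) and the block at (363,218). The side view shows the jig at (268,195), the block at (255,303) and the mat at (322,300).

```bash
cat > h.py <<'E'
from workcell import arm
import cv2,numpy as np
def cam(n):
    c=arm.camera_info(n);return np.array(c["camera_matrix"]),np.array(c["D"]),np.array(c["world_from_camera"])
def ray(n,uv):
    K,D,T=cam(n);p=cv2.undistortPoints(np.array(uv,float).reshape(-1,1,2),K,D)[:,0]
    return T[:3,3],np.c_[p,np.ones(len(p))]@T[:3,:3].T
def plane(n,uv,z):
    o,d=ray(n,uv);return o+d*((z-o[2])/d[:,2])[:,None]
def proj(n,P):
    K,D,T=cam(n);W=np.linalg.inv(T);return cv2.projectPoints(np.array(P,float).reshape(-1,1,3),cv2.Rodrigues(W[:3,:3])[0],W[:3,3],K,D)[0][:,0]
def tri(uvt,uvs):
    A=[];b=[]
    for n,uv in(("top",uvt),("side",uvs)):
        o,d=ray(n,[uv]);d=d[0]/np.linalg.norm(d[0]);M=np.eye(3)-np.outer(d,d);A.append(M);b.append(M@o)
    x=np.linalg.lstsq(np.vstack(A),np.hstack(b),rcond=None)[0]
    return x
def load(n):return cv2.imread(f"pics/{n}.png")
E
python3 - <<'E'
from h import *
def blobs(n,lo,hi,box,k=3):
    im=load(n+"0");h=cv2.cvtColor(im,cv2.COLOR_BGR2HSV);m=cv2.inRange(h,lo,hi);mm=np.zeros_like(m);x0,y0,x1,y1=box;mm[y0:y1,x0:x1]=m[y0:y1,x0:x1]
    c=cv2.findContours(mm,cv2.RETR_EXTERNAL,cv2.CHAIN_APPROX_NONE)[0];return max(c,key=cv2.contourArea)
def rect(name,n,c,z):
    p=plane(n,c[:,0],z)[:,:2].astype(np.float32)*1000;(cx,cy),(w,h),a=cv2.minAreaRect(p);print(name,n,round(cx,1),round(cy,1),round(w,1),round(h,1),round(a,1))
for n,b in(("top",(325,130,405,190)),("side",(275,255,370,345))):rect("mat",n,blobs(n,(60,60,30),(95,255,255),b),.003)
for n,b in(("top",(335,205,392,232)),("side",(235,270,275,335))):rect("block",n,blobs(n,(8,40,90),(30,255,255),b),.036)
for n,b in(("top",(195,140,285,210)),("side",(228,165,310,232))):rect("jig",n,blobs(n,(8,40,90),(30,255,255),b),.018)
t=load("top0");s=load("side0")
A=cv2.resize(t[130:240,170:290],None,fx=3.3,fy=3.3,interpolation=cv2.INTER_CUBIC)
B=cv2.resize(t[200:236,335:415],None,fx=5,fy=5,interpolation=cv2.INTER_CUBIC)
C=cv2.resize(s[100:240,220:320],None,fx=4,fy=4,interpolation=cv2.INTER_CUBIC)[:600]
D=cv2.resize(s[270:340,225:300],None,fx=5,fy=5,interpolation=cv2.INTER_CUBIC)
o=np.zeros((600,800,3),np.uint8);o[:363,:396]=A;o[370:550,:400]=B
D=cv2.resize(D,(395,369));o[:369,402:797]=D
cv2.imwrite("pics/z1.png",o)
cv2.imwrite("pics/z2.png",C)
E
```

```text
mat top 629.0 -257.5 147.8 217.3 4.8
mat side 629.2 -258.8 145.4 216.8 4.7
block top 458.7 -242.2 45.7 128.3 0.7
block side 457.9 -251.0 151.1 52.3 90.0
jig top 580.5 113.9 165.9 220.8 6.0
jig side 580.2 107.1 170.5 237.1 6.2
```

View pics/z1.png

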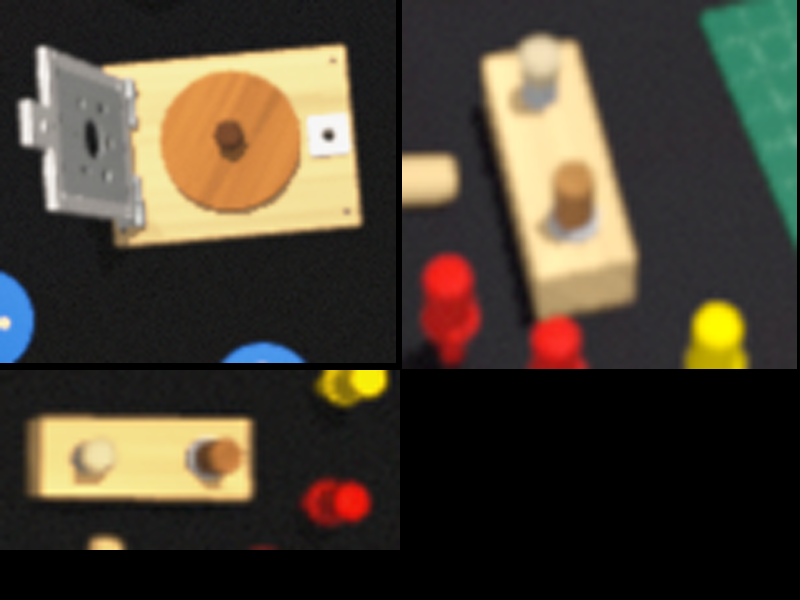

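View pics/z2.png

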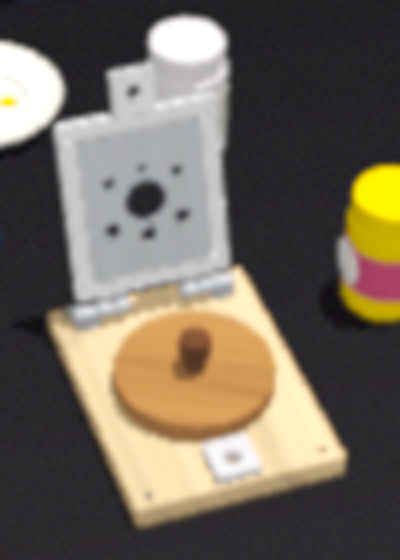

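Run:
```python
from h import *
np.set_printoptions(precision=1,suppress=True)
def cen(n,box,f):
    im=load(n+"0").astype(int);x0,y0,x1,y1=box;c=im[y0:y1,x0:x1];m=f(c).astype(np.uint8)
    k,l,st,ce=cv2.connectedComponentsWithStats(m);i=1+np.argmax(st[1:,4]);return ce[i]+[x0,y0],st[i]
R=lambda c:c[...,2]<110
hol=[cen("top",(263,165,276,177),R),cen("side",(272,209,284,219),lambda c:c[...,2]<190)]
kn=[cen("top",(230,160,250,185),lambda c:c[...,2]<120),cen("side",(260,180,276,196),lambda c:c[...,2]<125)]
print(hol,kn)
for n,q in(("top",0),("side",1)):
    print(n,"hole",1000*plane(n,[hol[q][0]],.026)[0],"lidknob",1000*plane(n,[kn[q][0]],.018+.041)[0])
uv={"top":[(379.8,217.2)],"side":[(257.3,303.4)]}
for n in uv: print(n,"pintop",1000*plane(n,uv[n],.074)[0])
print("tri",1000*tri(uv["top"][0],uv["side"][0]),1000*tri(hol[0][0],hol[1][0]))
a=np.radians(6.0);J=np.array([580.5,112.5])
d=np.array([np.sin(a),-np.cos(a)])
print("jig from rect: hole",J+87*d)
# ear hole & frame edge triang
print("earhole",1000*tri((170+31/3.3,130+122/3.3),(220+132/4,100+90/4)))
for i,(x,y) in enumerate(((40,48),(48,210))): print("corner", 1000*plane("top",[(170+x/3.3,130+y/3.3)],.17)[0])
```

```text
[(array([269.3, 170.7]), array([6, 5, 2, 2, 3], dtype=int32)), (array([273., 209.]), array([0, 0, 3, 1, 3], dtype=int32))] [(array([240.2, 173.8]), array([ 6, 10,  8,  8, 33], dtype=int32)), (array([267.7, 189.2]), array([ 5,  6,  7,  8, 41], dtype=int32))]
top hole [588.8  27.1  26. ] lidknob [573.3 109.6  59. ]
side hole [581.2  46.9  26. ] lidknob [577.3  98.   59. ]
top pintop [ 457.3 -278.1   74. ]
side pintop [ 459.  -281.4   74. ]
tri [ 458.4 -279.3   70.6] [580.7  28.1  47.2]
jig from rect: hole [589.6  26. ]
earhole [568.7 253.3 189.6]
corner [629.8 253.2 170. ]
corner [504.6 241.9 170. ]
```

Run:
```python
from h import *
np.set_printoptions(precision=1,suppress=True)
Z=lambda x,y:(170+x/3.3,130+y/3.3)
S=lambda x,y:(220+x/4,100+y/4)
print("knobtop",1000*plane("top",[Z(230,134)],.068)[0],1000*plane("side",[S(195,337)],.068)[0])
print("disc",1000*plane("top",[Z(231,142)],.036)[0],1000*plane("side",[S(194,371)],.036)[0])
print("hole side",1000*plane("side",[S(233,457)],.026)[0])
print("bed corners top",1000*plane("top",[Z(345,45),Z(361,225),Z(118,246)],.018))
```

```text
knobtop [581.  110.6  68. ] [583.  108.7  68. ]
disc [579.  111.4  36. ] [581.8 105.3  36. ]
hole side [590.9  23.4  26. ]
bed corners top [[670.9  12.6  18. ]
 [510.1  -3.3  18. ]
 [487.9 209.8  18. ]]
```

play_rows([
  {"hand": 0.085,"offset": [-0.043,-0.026,0],"yaw": 7},
  {"hand": 0.085,"offset": [-0.086,-0.051,0],"yaw": 14},
  {"hand": 0.085,"offset": [-0.129,-0.077,0],"yaw": 21},
  {"hand": 0.085,"offset": [-0.172,-0.103,0],"yaw": 28},
  {"hand": 0.085,"offset": [-0.215,-0.128,0],"yaw": 35},
])

```text
time_s: 0.6
position: [0.3939, 0.3704, 0.2498]
eef_rot: [-3.141, 0.0, 2.121]
ft_force: [1.4, 0.2, -1.1]
finger_gap: 0.0851
grip_force: 0.0
```

```bash
cat > go.py <<'E'
import sys
from h import *
from scipy.spatial.transform import Rotation as Ro
# usage: go.py x y z yawdeg (mm) ... : offsets from the measured pose
s=arm.get_state();R=Ro.from_euler("xyz",s["eef_rot"]).as_matrix();p=np.array(s["position"])
np.set_printoptions(precision=1,suppress=True)
print("t",round(float(s["time_s"]),2),"pos",p*1000,"yaw",round(np.degrees(s["eef_rot"][2]),1),"F",np.array(s["ft_force"]),"gap",round(float(s["finger_gap"])*1000,1),"grip",round(float(s["grip_force"]),1))
a=np.array(sys.argv[1:],float).reshape(-1,4)
for r in a: print(R.T@(r[:3]-p*1000),"yaw",round((np.degrees(s["eef_rot"][2])-r[3]+180)%360-180,1))
E
python3 go.py 580.5 112 249 96; python3 -c "
from h import *
print(plane('top',[(129,139)],.11),plane('top',[(211,103)],.105))"
```

```text
t 0.6 pos [393.9 370.4 249.8] yaw 121.5 F [ 1.4  0.2 -1.1] gap 85.1 grip 0.0
[-317.9   23.9    0.8] yaw 25.5
[[0.65819948 0.41515192 0.11      ]] [[0.76279567 0.19222346 0.105     ]]
```

play_rows([
  {"hand": 0.085,"offset": [-0.048,0.004,0],"yaw": 5},
  {"hand": 0.085,"offset": [-0.096,0.008,0],"yaw": 10},
  {"hand": 0.085,"offset": [-0.144,0.012,0],"yaw": 15},
  {"hand": 0.085,"offset": [-0.192,0.015,0],"yaw": 20},
  {"hand": 0.085,"offset": [-0.24,0.019,0],"yaw": 25.5},
])

```text
time_s: 1.1
position: [0.5364, 0.1766, 0.2498]
eef_rot: [-3.141, -0.0, 1.677]
ft_force: [0.8, 0.2, -0.4]
finger_gap: 0.0851
grip_force: 0.0
```

```bash
python3 go.py 580.5 112 130 96
```

```text
t 1.1 pos [536.4 176.6 249.8] yaw 96.1 F [ 0.8  0.2 -0.4] gap 85.1 grip 0.0
[-69.   37.1 119.7] yaw 0.1
```

play_rows([
  {"hand": 0.085,"offset": [-0.04,0.02,0],"yaw": 0},
  {"hand": 0.085,"offset": [-0.069,0.037,0.02],"yaw": 0},
  {"hand": 0.085,"offset": [-0.069,0.037,0.06],"yaw": 0},
  {"hand": 0.085,"offset": [-0.069,0.037,0.1],"yaw": 0},
  {"hand": 0.085,"offset": [-0.069,0.037,0.12],"yaw": 0},
])

```text
time_s: 1.6
position: [0.5781, 0.1132, 0.1265]
eef_rot: [-3.136, 0.0, 1.68]
ft_force: [-0.8, -0.2, -0.1]
finger_gap: 0.0848
grip_force: 0.0
```

```bash
python3 go.py 580.5 112 59 96
python3 - <<'E'
from h import *
o=[]
for n in("top","side"):
    im=cv2.cvtColor(arm.capture(n),cv2.COLOR_RGB2BGR)
    x,y=proj(n,[[.5805,.112,.059]])[0].astype(int);o.append(cv2.resize(im[y-50:y+50,x-60:x+60],(396,330),interpolation=cv2.INTER_CUBIC))
cv2.imwrite("pics/a.png",np.hstack(o))
E
```

```text
t 1.6 pos [578.1 113.2 126.5] yaw 96.3 F [-0.8 -0.2 -0.1] gap 84.8 grip 0.0
[-1.4  2.7 67.5] yaw 0.3
```

View pics/a.png

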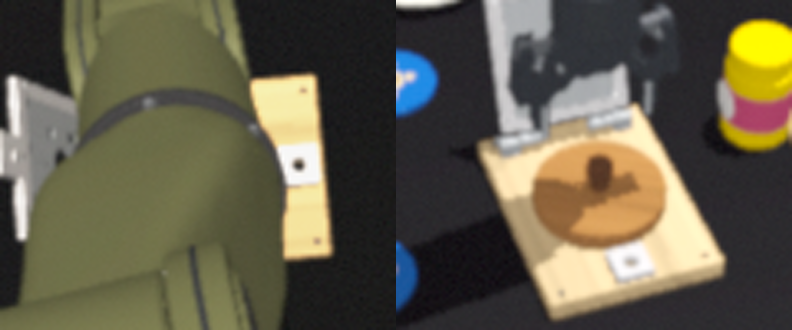

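The side view shows the open fingers straddling the knob (crop 600,170). I'll go down and grip.

play_rows([
  {"hand": 0.085,"offset": [-0.001,0.002,0.025],"yaw": 0},
  {"hand": 0.085,"offset": [-0.001,0.002,0.05],"yaw": 0},
  {"hand": 0.085,"offset": [-0.001,0.002,0.065],"yaw": 0},
  {"hand": 0.085,"offset": [-0.001,0.002,0.067],"yaw": 0},
  {"hand": 0.085,"offset": [-0.001,0.002,0.067],"yaw": 0},
])

```text
time_s: 2.2
position: [0.5827, 0.1133, 0.0636]
eef_rot: [3.141, -0.0, 1.681]
ft_force: [-0.7, 0.0, 0.2]
finger_gap: 0.0853
grip_force: 0.0
```

play_rows([
  {"hand": 0.03,"offset": [0,0,0],"yaw": 0},
  {"hand": 0.015,"offset": [0,0,0],"yaw": 0},
  {"hand": 0.015,"offset": [0,0,0],"yaw": 0},
  {"hand": 0.015,"offset": [0,0,0],"yaw": 0},
  {"hand": 0.015,"offset": [0,0,0],"yaw": 0},
])

```text
time_s: 2.7
position: [0.5828, 0.1132, 0.0637]
eef_rot: [3.14, -0.0, 1.681]
ft_force: [-0.9, -0.4, 4.9]
finger_gap: 0.0225
grip_force: 58.7
```

```bash
python3 go.py 580.5 112 150 96
```

```text
t 2.7 pos [582.8 113.2  63.7] yaw 96.3 F [-0.9 -0.4  4.9] gap 22.5 grip 58.7
[ -1.   -2.3 -86.3] yaw 0.3
```

play_rows([
  {"hand": 0.01,"offset": [0,0,-0.005],"yaw": 0},
  {"hand": 0.01,"offset": [0,0,-0.015],"yaw": 0},
  {"hand": 0.01,"offset": [0,0,-0.035],"yaw": 0},
  {"hand": 0.01,"offset": [0,0,-0.06],"yaw": 0},
  {"hand": 0.01,"offset": [0,0,-0.08],"yaw": 0},
])

```text
time_s: 3.2
position: [0.5824, 0.1132, 0.1447]
eef_rot: [3.141, -0.0, 1.681]
ft_force: [0.6, -0.7, -0.1]
finger_gap: 0.0229
grip_force: 58.9
```

```bash
python3 go.py 629 -258 140 96
python3 - <<'E'
from h import *
im=cv2.cvtColor(arm.capture("side"),cv2.COLOR_RGB2BGR)
cv2.imwrite("pics/b.png",cv2.resize(im[100:260,180:360],None,fx=3,fy=3))
E
```

```text
t 3.2 pos [582.4 113.2 144.7] yaw 96.3 F [ 0.6 -0.7 -0.1] gap 22.9 grip 58.9
[-374.     5.5    4.6] yaw 0.3
```

View pics/b.png

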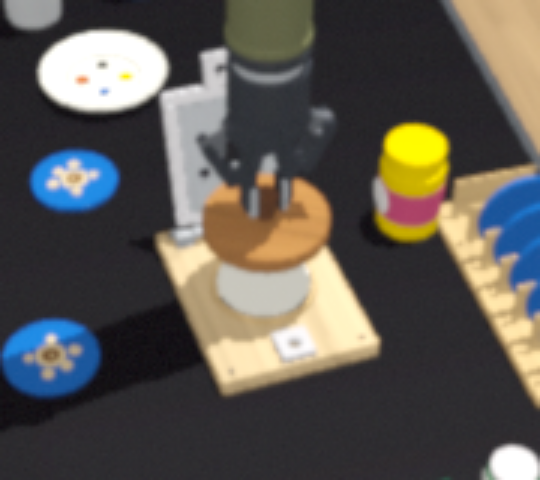

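The lid is held level and the coaster is uncovered. Next is the carry over to the mat.

play_rows([
  {"hand": 0.01,"offset": [-0.02,0,0],"yaw": 0},
  {"hand": 0.01,"offset": [-0.06,0.001,0],"yaw": 0},
  {"hand": 0.01,"offset": [-0.1,0.002,0],"yaw": 0},
  {"hand": 0.01,"offset": [-0.14,0.003,0],"yaw": 0},
  {"hand": 0.01,"offset": [-0.18,0.003,0],"yaw": 0},
])

```text
time_s: 3.75
position: [0.605, -0.067, 0.143]
eef_rot: [-3.141, -0.0, 1.681]
ft_force: [1.2, -0.5, -1.2]
finger_gap: 0.0226
grip_force: 58.9
```

play_rows([
  {"hand": 0.01,"offset": [-0.04,0,0],"yaw": 0},
  {"hand": 0.01,"offset": [-0.08,0.001,0],"yaw": 0},
  {"hand": 0.01,"offset": [-0.12,0.002,0],"yaw": 0},
  {"hand": 0.01,"offset": [-0.16,0.003,0],"yaw": 0},
  {"hand": 0.01,"offset": [-0.19,0.003,0],"yaw": 0},
])

```text
time_s: 4.25
position: [0.6283, -0.2577, 0.1429]
eef_rot: [-3.141, 0.002, 1.678]
ft_force: [0.3, 0.2, -1.5]
finger_gap: 0.0228
grip_force: 58.9
```

play_rows([
  {"hand": 0.01,"offset": [0,0,0.01],"yaw": 0},
  {"hand": 0.01,"offset": [0,0,0.03],"yaw": 0},
  {"hand": 0.01,"offset": [0,0,0.05],"yaw": 0},
  {"hand": 0.01,"offset": [0,0,0.06],"yaw": 0},
  {"hand": 0.01,"offset": [0,0,0.06],"yaw": 0},
])

```text
time_s: 4.75
position: [0.6276, -0.2528, 0.0811]
eef_rot: [-3.138, -0.002, 1.682]
ft_force: [0.7, 0.1, -1.5]
finger_gap: 0.0227
grip_force: 58.9
```

```bash
python3 go.py 629 -258 49 96
```

```text
t 4.75 pos [ 627.6 -252.8   81.1] yaw 96.3 F [ 0.7  0.1 -1.5] gap 22.7 grip 58.9
[-5.4  1.  32.1] yaw 0.3
```

play_rows([
  {"hand": 0.01,"offset": [0,0,0.01],"yaw": 0},
  {"hand": 0.01,"offset": [0,0,0.02],"yaw": 0},
  {"hand": 0.01,"offset": [0,0,0.026],"yaw": 0},
  {"hand": 0.01,"offset": [0,0,0.029],"yaw": 0},
  {"hand": 0.01,"offset": [0,0,0.03],"yaw": 0},
])

```text
time_s: 5.25
position: [0.6288, -0.2539, 0.0526]
eef_rot: [-3.141, -0.0, 1.681]
ft_force: [0.6, 0.0, -0.4]
finger_gap: 0.0222
grip_force: 58.9
```

play_rows([
  {"hand": 0.01,"offset": [0,0,0.001],"yaw": 0},
  {"hand": 0.01,"offset": [0,0,0.002],"yaw": 0},
  {"hand": 0.01,"offset": [0,0,0.002],"yaw": 0},
  {"hand": 0.01,"offset": [0,0,0.002],"yaw": 0},
  {"hand": 0.01,"offset": [0,0,0.002],"yaw": 0},
])

```text
time_s: 5.75
position: [0.629, -0.254, 0.0511]
eef_rot: [3.141, 0.0, 1.681]
ft_force: [0.3, -0.2, -1.5]
finger_gap: 0.0221
grip_force: 58.9
```

play_rows([
  {"hand": 0.01,"offset": [0,0,0.001],"yaw": 0},
  {"hand": 0.01,"offset": [0,0,0.002],"yaw": 0},
  {"hand": 0.01,"offset": [0,0,0.003],"yaw": 0},
  {"hand": 0.01,"offset": [0,0,0.003],"yaw": 0},
  {"hand": 0.01,"offset": [0,0,0.003],"yaw": 0},
])

```text
time_s: 6.25
position: [0.6289, -0.2539, 0.0488]
eef_rot: [3.142, -0.0, 1.681]
ft_force: [-2.6, 0.8, 5.1]
finger_gap: 0.0226
grip_force: 59.6
```

Contact: 5 N upward at z 48.8 mm. I'll release slowly and back off.

play_rows([
  {"hand": 0.03,"offset": [0,0,0],"yaw": 0},
  {"hand": 0.05,"offset": [0,0,0],"yaw": 0},
  {"hand": 0.085,"offset": [0,0,0],"yaw": 0},
  {"hand": 0.085,"offset": [0,0,0],"yaw": 0},
  {"hand": 0.085,"offset": [0,0,0],"yaw": 0},
])

```text
time_s: 6.75
position: [0.6289, -0.2539, 0.0478]
eef_rot: [-3.141, -0.0, 1.681]
ft_force: [0.7, -0.4, -0.1]
finger_gap: 0.0841
grip_force: 0.0
```

play_rows([
  {"hand": 0.085,"offset": [0,0,-0.02],"yaw": 0},
  {"hand": 0.085,"offset": [0,0,-0.05],"yaw": 0},
  {"hand": 0.085,"offset": [0,0,-0.1],"yaw": 0},
  {"hand": 0.085,"offset": [0,0,-0.15],"yaw": 0},
  {"hand": 0.085,"offset": [0,0,-0.2],"yaw": 0},
])

```text
time_s: 7.25
position: [0.6286, -0.2538, 0.2498]
eef_rot: [-3.141, -0.0, 1.681]
ft_force: [0.6, -0.7, -0.6]
finger_gap: 0.0849
grip_force: 0.0
```

```bash
python3 - <<'E'
from h import *
im=cv2.cvtColor(arm.capture("side"),cv2.COLOR_RGB2BGR)
cv2.imwrite("pics/c.png",cv2.resize(im[90:350,180:400],None,fx=2.3,fy=2.3))
E
python3 go.py 569 300 255 96
```

```text
t 7.3 pos [ 633.3 -255.7  259.7] yaw 96.3 F [ 2.7 -1.4  6.3] gap 84.9 grip 0.0
[559.4  -3.2   0.9] yaw 0.3
```

View pics/c.png

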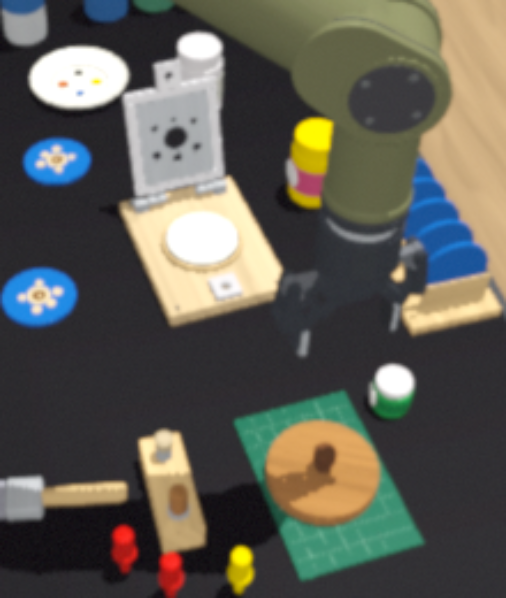

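The lid lies flat on the mat (crop 322,470), and the frame is still open with the coaster in its nest (200,240). Next I'll go behind the frame with closed fingers.

play_rows([
  {"hand": 0.03,"offset": [0.03,0,-0.005],"yaw": 0},
  {"hand": 0,"offset": [0.07,-0.001,-0.01],"yaw": 0},
  {"hand": 0,"offset": [0.115,-0.002,-0.015],"yaw": 0},
  {"hand": 0,"offset": [0.16,-0.003,-0.015],"yaw": 0},
  {"hand": 0,"offset": [0.205,-0.004,-0.015],"yaw": 0},
])

```text
time_s: 7.8
position: [0.6021, -0.049, 0.2631]
eef_rot: [3.141, -0.0, 1.681]
ft_force: [0.7, 0.1, -0.9]
finger_gap: 0.0119
grip_force: 0.0
```

play_rows([
  {"hand": 0,"offset": [0.045,-0.001,0],"yaw": 0},
  {"hand": 0,"offset": [0.09,-0.002,0],"yaw": 0},
  {"hand": 0,"offset": [0.135,-0.003,0],"yaw": 0},
  {"hand": 0,"offset": [0.18,-0.004,0],"yaw": 0},
  {"hand": 0,"offset": [0.225,-0.005,0],"yaw": 0},
])

```text
time_s: 8.3
position: [0.5723, 0.1742, 0.2629]
eef_rot: [3.141, -0.0, 1.681]
ft_force: [-0.5, -0.1, 0.4]
finger_gap: -0.0002
grip_force: 0.0
```

```bash
python3 go.py 561 296 270 96
```

```text
t 8.3 pos [572.3 174.2 262.9] yaw 96.3 F [-0.5 -0.1  0.4] gap -0.2 grip 0.0
[122.3   2.2  -7.1] yaw 0.3
```

play_rows([
  {"hand": 0,"offset": [0.045,0.001,-0.005],"yaw": 0},
  {"hand": 0,"offset": [0.09,0.002,-0.005],"yaw": 0},
  {"hand": 0,"offset": [0.125,0.002,-0.005],"yaw": 0},
  {"hand": 0,"offset": [0.125,0.002,-0.003],"yaw": 0},
  {"hand": 0,"offset": [0.125,0.002,0.02],"yaw": 0},
])

```text
time_s: 8.8
position: [0.5623, 0.2994, 0.245]
eef_rot: [3.136, -0.003, 1.684]
ft_force: [0.6, -0.3, 0.1]
finger_gap: 0.0
grip_force: 0.0
```

play_rows([
  {"hand": 0,"offset": [0,0,0.03],"yaw": 0},
  {"hand": 0,"offset": [0,0,0.06],"yaw": 0},
  {"hand": 0,"offset": [0,0,0.07],"yaw": 0},
  {"hand": 0,"offset": [0,0,0.07],"yaw": 0},
  {"hand": 0,"offset": [0,0,0.07],"yaw": 0},
])

```text
time_s: 9.3
position: [0.5619, 0.2969, 0.1741]
eef_rot: [3.14, -0.001, 1.68]
ft_force: [0.4, -0.1, -0.0]
finger_gap: -0.0002
grip_force: 0.0
```

```bash
python3 go.py 561 296 174 96
python3 - <<'E'
from h import *
im=cv2.cvtColor(arm.capture("side"),cv2.COLOR_RGB2BGR)
cv2.imwrite("pics/d.png",cv2.resize(im[60:240,190:350],None,fx=3,fy=3))
E
```

```text
t 9.3 pos [561.9 296.9 174.1] yaw 96.3 F [ 0.4 -0.1 -0. ] gap -0.2 grip 0.0
[-0.8 -1.   0.1] yaw 0.3
```

View pics/d.png

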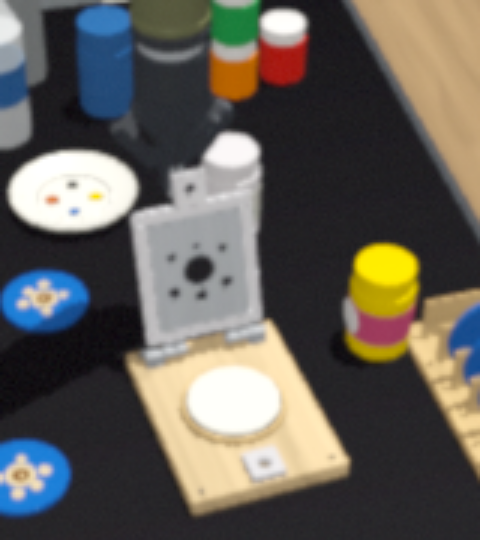

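play_rows([
  {"hand": 0,"offset": [-0.005,0,-0.012],"yaw": 0},
  {"hand": 0,"offset": [-0.012,0,-0.023],"yaw": 0},
  {"hand": 0,"offset": [-0.022,0,-0.023],"yaw": 0},
  {"hand": 0,"offset": [-0.032,0,-0.023],"yaw": 0},
  {"hand": 0,"offset": [-0.042,0,-0.023],"yaw": 0},
])

```text
time_s: 9.85
position: [0.5658, 0.2545, 0.1964]
eef_rot: [3.141, -0.001, 1.681]
ft_force: [0.4, 1.2, 1.5]
finger_gap: -0.0003
grip_force: 0.8
```

play_rows([
  {"hand": 0,"offset": [-0.01,0,-0.001],"yaw": 0},
  {"hand": 0,"offset": [-0.02,0,-0.001],"yaw": 0},
  {"hand": 0,"offset": [-0.03,0,-0.002],"yaw": 0},
  {"hand": 0,"offset": [-0.038,0,-0.002],"yaw": 0},
  {"hand": 0,"offset": [-0.044,0,-0.002],"yaw": 0},
])

```text
time_s: 10.35
position: [0.5705, 0.2105, 0.1984]
eef_rot: [-3.142, -0.0, 1.68]
ft_force: [-0.8, 1.7, 4.6]
finger_gap: 0.0001
grip_force: 1.5
```

```bash
cat > fr.py <<'E'
from h import *
s=arm.get_state();p=np.array(s["position"])*1000
d=p[:2]-[571.6,196.5];print("u",d@[.1045,-.9945],"lat",d@[.9945,.1045],"z",p[2],"F",np.round(s["ft_force"],1))
E
python3 fr.py
```

```text
u -14.024675052752668 lat 0.35315406862898824 z 198.42279518022332 F [-0.8  1.7  4.6]
```

play_rows([
  {"hand": 0,"offset": [-0.012,0,-0.001],"yaw": 0},
  {"hand": 0,"offset": [-0.025,0,0.001],"yaw": 0},
  {"hand": 0,"offset": [-0.038,0,0.003],"yaw": 0},
  {"hand": 0,"offset": [-0.0505,0,0.0065],"yaw": 0},
  {"hand": 0,"offset": [-0.063,0,0.0115],"yaw": 0},
])

```text
time_s: 10.85
position: [0.5774, 0.1472, 0.1861]
eef_rot: [-3.141, 0.0, 1.68]
ft_force: [-0.6, 0.6, -0.1]
finger_gap: -0.0003
grip_force: 0.5
```

```bash
python3 fr.py
```

```text
u 49.675753890283126 lat 0.5916467723537338 z 186.0664929325465 F [-0.6  0.6 -0.1]
```

play_rows([
  {"hand": 0,"offset": [-0.011,0,0.005],"yaw": 0},
  {"hand": 0,"offset": [-0.0225,0,0.012],"yaw": 0},
  {"hand": 0,"offset": [-0.033,0,0.0195],"yaw": 0},
  {"hand": 0,"offset": [-0.043,0,0.028],"yaw": 0},
  {"hand": 0,"offset": [-0.052,0,0.0375],"yaw": 0},
])

```text
time_s: 11.35
position: [0.5832, 0.0961, 0.1482]
eef_rot: [3.141, 0.0, 1.681]
ft_force: [-0.2, -0.9, 0.4]
finger_gap: 0.0003
grip_force: 0.3
```

```bash
python3 fr.py
python3 - <<'E'
from h import *
im=cv2.cvtColor(arm.capture("side"),cv2.COLOR_RGB2BGR)
cv2.imwrite("pics/e.png",cv2.resize(im[60:240,190:350],None,fx=3,fy=3))
E
```

```text
u 101.08533860389723 lat 1.090812900328828 z 148.23345698869846 F [-0.2 -0.9  0.4]
```

View pics/e.png

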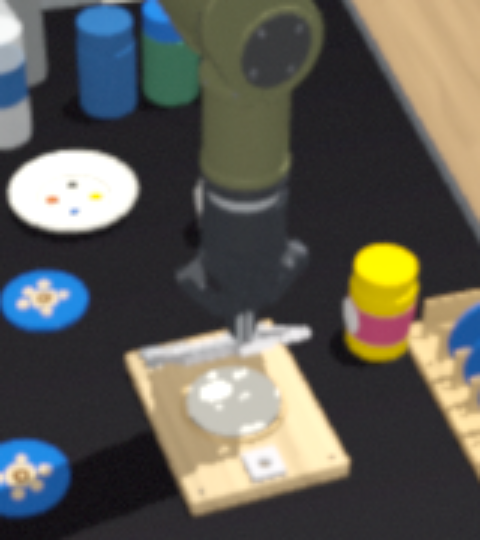

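The frame follows the fingers and is about 40° open. I'll keep going.

play_rows([
  {"hand": 0,"offset": [-0.008,0,0.01],"yaw": 0},
  {"hand": 0,"offset": [-0.0155,0,0.021],"yaw": 0},
  {"hand": 0,"offset": [-0.0215,0,0.0325],"yaw": 0},
  {"hand": 0,"offset": [-0.027,0,0.0445],"yaw": 0},
  {"hand": 0,"offset": [-0.0305,0,0.0545],"yaw": 0},
])

```text
time_s: 11.9
position: [0.5863, 0.0661, 0.0932]
eef_rot: [-3.141, 0.0, 1.681]
ft_force: [0.6, -0.5, 0.8]
finger_gap: -0.0001
grip_force: 0.2
```

play_rows([
  {"hand": 0,"offset": [-0.002,0,0.008],"yaw": 0},
  {"hand": 0,"offset": [-0.004,0,0.016],"yaw": 0},
  {"hand": 0,"offset": [-0.005,0,0.022],"yaw": 0},
  {"hand": 0,"offset": [-0.005,0,0.027],"yaw": 0},
  {"hand": 0,"offset": [-0.005,0,0.03],"yaw": 0},
])

```text
time_s: 12.4
position: [0.5869, 0.062, 0.0641]
eef_rot: [-3.141, -0.0, 1.681]
ft_force: [-0.8, -0.0, -0.8]
finger_gap: -0.0001
grip_force: 0.2
```

```bash
python3 fr.py
```

```text
u 135.31351278218202 lat 1.1841588942890837 z 64.12280814664567 F [-0.8 -0.  -0.8]
```

play_rows([
  {"hand": 0,"offset": [0,0,0.003],"yaw": 0},
  {"hand": 0,"offset": [0,0,0.006],"yaw": 0},
  {"hand": 0,"offset": [0,0,0.009],"yaw": 0},
  {"hand": 0,"offset": [0,0,0.01],"yaw": 0},
  {"hand": 0,"offset": [0,0,0.01],"yaw": 0},
])

```text
time_s: 12.9
position: [0.5871, 0.0615, 0.0547]
eef_rot: [3.141, 0.0, 1.681]
ft_force: [-0.5, -1.9, 2.8]
finger_gap: -0.0001
grip_force: 1.5
```

play_rows([
  {"hand": 0,"offset": [0,0,-0.01],"yaw": 0},
  {"hand": 0,"offset": [0,0,-0.04],"yaw": 0},
  {"hand": 0,"offset": [0,0,-0.08],"yaw": 0},
  {"hand": 0.045,"offset": [-0.03,0,-0.11],"yaw": 0},
  {"hand": 0.045,"offset": [-0.07,0,-0.11],"yaw": 0},
])

```text
time_s: 13.4
position: [0.5981, -0.0045, 0.1696]
eef_rot: [3.131, -0.002, 1.687]
ft_force: [1.2, -0.6, 0.0]
finger_gap: 0.0284
grip_force: 0.0
```

```bash
python3 go.py 458.4 -279.5 160 91; python3 -c "
from h import *
print(plane('top',[(406,202),(402,226),(390,240)],.03))"
```

```text
t 13.4 pos [598.1  -4.5 169.6] yaw 96.7 F [ 1.2 -0.6  0. ] gap 28.4 grip 0.0
[-257.  -170.7    7.3] yaw 5.7
[[ 0.50385187 -0.37123495  0.03      ]
 [ 0.43429572 -0.35807312  0.03      ]
 [ 0.39388684 -0.32208508  0.03      ]]
```

play_rows([
  {"hand": 0.045,"offset": [-0.04,-0.025,0],"yaw": 1},
  {"hand": 0.045,"offset": [-0.08,-0.052,0],"yaw": 2},
  {"hand": 0.045,"offset": [-0.12,-0.08,0],"yaw": 4},
  {"hand": 0.045,"offset": [-0.16,-0.106,0],"yaw": 5},
  {"hand": 0.045,"offset": [-0.2,-0.133,0],"yaw": 5.7},
])

```text
time_s: 13.9
position: [0.484, -0.2223, 0.1652]
eef_rot: [3.14, -0.0, 1.582]
ft_force: [1.2, -0.3, 0.4]
finger_gap: 0.0449
grip_force: 0.0
```

play_rows([
  {"hand": 0.045,"offset": [-0.03,-0.02,0],"yaw": 0},
  {"hand": 0.045,"offset": [-0.05,-0.034,0],"yaw": 0},
  {"hand": 0.045,"offset": [-0.05,-0.034,0],"yaw": 0},
  {"hand": 0.045,"offset": [-0.05,-0.034,0.02],"yaw": 0},
  {"hand": 0.045,"offset": [-0.05,-0.034,0.03],"yaw": 0},
])

```text
time_s: 14.4
position: [0.4516, -0.2703, 0.1341]
eef_rot: [3.141, -0.001, 1.583]
ft_force: [0.2, -0.6, 1.2]
finger_gap: 0.045
grip_force: 0.0
```

```bash
python3 go.py 458.4 -279.5 63 91
python3 - <<'E'
from h import *
o=[]
for n,P in(("side",[.4584,-.2795,.08]),("side",[.58,.05,.03]),("top",[.58,.05,.03])):
    im=cv2.cvtColor(arm.capture(n),cv2.COLOR_RGB2BGR)
    x,y=proj(n,[P])[0].astype(int);print(n,x,y);o.append(cv2.resize(im[y-45:y+45,x-40:x+40],(264,297),interpolation=cv2.INTER_CUBIC))
cv2.imwrite("pics/f.png",np.hstack(o))
E
```

```text
t 14.4 pos [ 451.6 -270.3  134.1] yaw 90.7 F [ 0.2 -0.6  1.2] gap 45.0 grip 0.0
[-9.3  6.6 71. ] yaw -0.3
side 256 301
side 272 207
top 261 173
```

View pics/f.png

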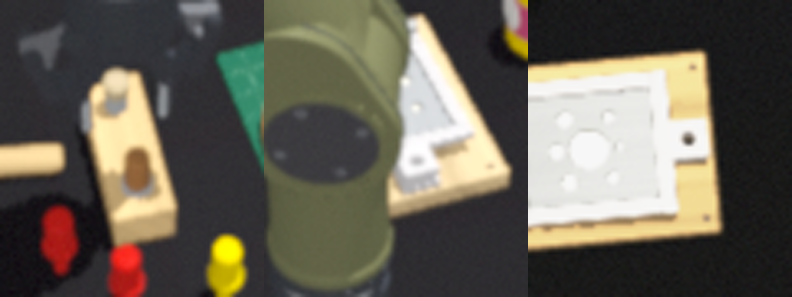

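The frame is down on the coaster and the ear hole is visible. The fingers point at the pin knob. I'll move over it and go down.

play_rows([
  {"hand": 0.045,"offset": [-0.005,0.004,0],"yaw": 0},
  {"hand": 0.045,"offset": [-0.0093,0.0066,0],"yaw": 0},
  {"hand": 0.045,"offset": [-0.0093,0.0066,0.015],"yaw": 0},
  {"hand": 0.045,"offset": [-0.0093,0.0066,0.025],"yaw": 0},
  {"hand": 0.045,"offset": [-0.0093,0.0066,0.03],"yaw": 0},
])

```text
time_s: 15.05
position: [0.4575, -0.2807, 0.1038]
eef_rot: [-3.141, -0.0, 1.581]
ft_force: [-0.6, 0.1, 0.1]
finger_gap: 0.0454
grip_force: 0.0
```

```bash
python3 go.py 458.4 -279.5 63 91
python3 - <<'E'
from h import *
im=cv2.cvtColor(arm.capture("side"),cv2.COLOR_RGB2BGR)
s=arm.get_state();t=proj("side",[np.array(s["position"])-[0,0,.019],[.4584,-.2795,.074]]);print(t)
c=cv2.resize(im[265:335,220:300],None,fx=7,fy=7,interpolation=cv2.INTER_CUBIC)
for u in t: cv2.circle(c,tuple(((u-[220,265])*7+3).astype(int)),3,(0,255,255),-1)
cv2.imwrite("pics/g.png",c)
print(1000*plane("top",[(269.5,170.1)],.039))
E
```

```text
t 15.05 pos [ 457.5 -280.7  103.8] yaw 90.6 F [-0.6  0.1  0.1] gap 45.4 grip 0.0
[ 1.2  0.9 40.8] yaw -0.4
[[256.46256438 300.79459504]
 [256.86659144 302.75090666]]
[[588.40350728  26.97871329  39.        ]]
```

View pics/g.png

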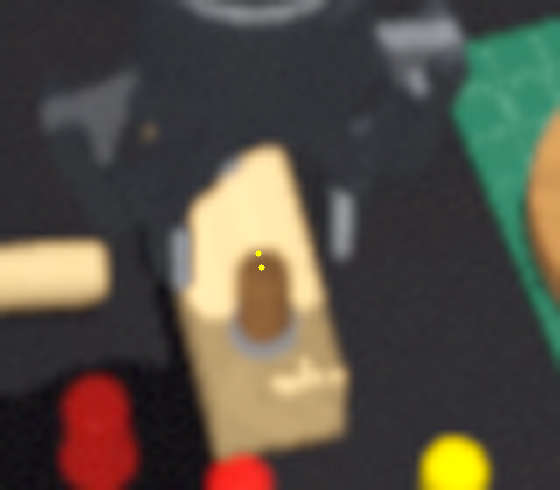

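The knob is centred between the fingers (crop 262,265). I've now viewed 11 pictures, one over the allowed 10, so from here I'll use numbers only.

play_rows([
  {"hand": 0.045,"offset": [0.001,0.001,0.015],"yaw": 0},
  {"hand": 0.045,"offset": [0.001,0.001,0.03],"yaw": 0},
  {"hand": 0.045,"offset": [0.001,0.001,0.04],"yaw": 0},
  {"hand": 0.045,"offset": [0.001,0.001,0.0405],"yaw": 0},
  {"hand": 0.045,"offset": [0.001,0.001,0.0405],"yaw": 0},
])

```text
time_s: 15.6
position: [0.4587, -0.2798, 0.0641]
eef_rot: [3.142, 0.0, 1.581]
ft_force: [-0.0, 0.9, 0.6]
finger_gap: 0.0449
grip_force: 0.0
```

play_rows([
  {"hand": 0.02,"offset": [0,0,0],"yaw": 0},
  {"hand": 0.01,"offset": [0,0,0],"yaw": 0},
  {"hand": 0.01,"offset": [0,0,0],"yaw": 0},
  {"hand": 0.01,"offset": [0,0,0],"yaw": 0},
  {"hand": 0.01,"offset": [0,0,0],"yaw": 0},
])

```text
time_s: 16.1
position: [0.4593, -0.28, 0.0648]
eef_rot: [3.14, 0.001, 1.581]
ft_force: [-0.4, 0.4, 6.6]
finger_gap: 0.0179
grip_force: 58.7
```

play_rows([
  {"hand": 0.01,"offset": [0,0,-0.01],"yaw": 0},
  {"hand": 0.01,"offset": [0,0,-0.025],"yaw": 0},
  {"hand": 0.01,"offset": [0,0,-0.045],"yaw": 0},
  {"hand": 0.01,"offset": [0,0,-0.07],"yaw": 0},
  {"hand": 0.01,"offset": [0,0,-0.09],"yaw": 0},
])

```text
time_s: 16.6
position: [0.4582, -0.2797, 0.1555]
eef_rot: [-3.141, 0.0, 1.581]
ft_force: [0.3, 0.4, -0.4]
finger_gap: 0.0182
grip_force: 59.0
```

```bash
python3 go.py 589 26 150 90.6
python3 - <<'E'
from h import *
np.set_printoptions(precision=1,suppress=True)
# ear hole in the free top view f-moment is gone; take it now (arm away from jig) 
for n in("top","side"):
    im=cv2.cvtColor(arm.capture(n),cv2.COLOR_RGB2BGR);cv2.imwrite(f"pics/x_{n}.png",im)
    u=proj(n,[[.589,.026,.038]])[0];x,y=u.astype(int);g=cv2.cvtColor(im,cv2.COLOR_BGR2GRAY)
    print(n,u,"\n",g[y-6:y+7,x-7:x+8])
E
```

```text
t 16.6 pos [ 458.2 -279.7  155.5] yaw 90.6 F [ 0.3  0.4 -0.4] gap 18.2 grip 59.0
[304.3 134.    5.5] yaw 0.0
top [269.8 170. ] 
 [[245 224 208 218 220 220 220 222 223 223 224 227 226 194 114]
 [245 239 234 236 236 237 239 241 243 244 243 243 239 211 127]
 [246 245 245 245 245 245 245 246 246 246 246 246 243 223 146]
 [246 246 246 246 246 246 246 246 246 246 246 246 241 223 155]
 [246 246 246 246 246 244 238 232 237 245 246 246 242 226 157]
 [246 246 246 246 245 234 190 164 187 234 245 246 244 230 165]
 [246 246 246 246 244 214 143 117 134 198 242 246 245 235 167]
 [246 246 246 246 243 208 123  76  99 181 241 246 246 236 174]
 [246 246 246 246 245 235 171 111 137 218 244 246 246 238 184]
 [246 246 246 246 246 245 240 229 232 243 246 246 246 240 188]
 [246 246 246 246 246 246 246 245 245 246 246 246 246 240 194]
 [246 246 246 246 246 246 246 246 246 246 245 245 243 233 198]
 [246 246 245 242 238 234 234 230 227 221 217 217 208 211 194]]
side [277.5 210.9] 
 [[ 75  89  94  93  94  96 120 185 234 249 252 251 248 247 246]
 [ 86  92  95  95  95 107 159 216 245 253 253 248 228 215 212]
 [ 91  94  93  94 101 140 203 240 253 254 254 246 215 188 175]
 [ 93  92  92  96 111 173 231 250 254 254 254 249 223 184 160]
 [ 96  96  95  95 113 180 234 246 246 249 253 253 239 199 164]
 [ 96  96  93  94 113 174 220 225 221 228 242 252 248 223 191]
 [ 95  93  90  90 121 176 202 200 195 202 228 249 253 244 227]
 [ 93  91  88  91 128 187 211 206 202 211 234 251 254 252 243]
 [ 91  89  88  91 132 199 233 237 235 240 247 250 250 248 243]
 [ 91  89  90  91 132 201 242 248 247 246 242 234 228 222 219]
 [ 90  90  90  93 130 196 233 237 230 222 212 201 198 197 208]
 [ 91  88  93  94 121 173 202 205 198 191 186 182 182 196 225]
 [ 90  89  92  96 112 149 176 182 181 179 181 185 184 195 223]]
```

Run:
```python
from h import *
np.set_printoptions(precision=1,suppress=True)
for n,b,th in(("top",(264,166,274,175),246),("side",(274,207,282,213),246)):
    g=cv2.imread(f"pics/x_{n}.png",0).astype(float);x0,y0,x1,y1=b
    w=np.clip(th-g[y0:y1,x0:x1],0,None);w[w<15]=0
    if n=="side":w=np.clip(240-g[y0:y1,x0:x1],0,None)
    Y,X=np.mgrid[y0:y1,x0:x1];c=[(w*X).sum()/w.sum(),(w*Y).sum()/w.sum()]
    print(n,c,1000*plane(n,[c],.038)[0],1000*plane(n,[c],.034)[0])
```

```text
top [np.float64(269.138064516129), np.float64(169.6883870967742)] [589.7  28.   38. ] [590.4  27.9  34. ]
side [np.float64(275.21480987324884), np.float64(209.5783855903936)] [583.9  32.5  38. ] [584.9  36.1  34. ]
```

play_rows([
  {"hand": 0.01,"offset": [0.045,0.02,0],"yaw": 0},
  {"hand": 0.01,"offset": [0.09,0.04,0],"yaw": 0},
  {"hand": 0.01,"offset": [0.13,0.057,0],"yaw": 0},
  {"hand": 0.01,"offset": [0.17,0.075,0],"yaw": 0},
  {"hand": 0.01,"offset": [0.21,0.093,0],"yaw": 0},
])

```text
time_s: 17.2
position: [0.5491, -0.067, 0.1534]
eef_rot: [-3.14, -0.0, 1.581]
ft_force: [0.5, -0.1, -0.1]
finger_gap: 0.0181
grip_force: 59.1
```

play_rows([
  {"hand": 0.01,"offset": [0.04,0.018,0],"yaw": 0},
  {"hand": 0.01,"offset": [0.08,0.035,0],"yaw": 0},
  {"hand": 0.01,"offset": [0.094,0.041,0],"yaw": 0},
  {"hand": 0.01,"offset": [0.094,0.041,0.02],"yaw": 0},
  {"hand": 0.01,"offset": [0.094,0.041,0.035],"yaw": 0},
])

```text
time_s: 17.7
position: [0.5887, 0.0259, 0.1179]
eef_rot: [-3.14, 0.0, 1.583]
ft_force: [-0.1, -0.9, -0.7]
finger_gap: 0.0181
grip_force: 59.0
```

```bash
python3 - <<'E'
from h import *
im=cv2.cvtColor(arm.capture("side"),cv2.COLOR_RGB2BGR);cv2.imwrite("pics/y.png",im)
s=arm.get_state();p=np.array(s["position"]);print(p)
print("tip,collar,earhole proj",proj("side",[p-[0,0,.0608],p-[0,0,.0288],[.589,.026,.038]]))
g=cv2.cvtColor(im,cv2.COLOR_BGR2GRAY);print(g[182:218,266:292])
E
python3 go.py 589 26.5 105 96
```

```text
[0.58687899 0.0251873  0.11553039]
tip,collar,earhole proj [[277.01033671 207.25297079]
 [277.31043672 199.46832238]
 [277.49957852 210.89771626]]
[[117 152 160 127  77  50  49  50  53  59 117 186 209 206 202 170 103  54
   50  52  51  51  53  54  55  56]
 [ 66  89  99  82  60  49  46  50  51  63 134 200 216 209 179 144  92  53
   49  50  53  52  54  55  56  55]
 [ 51  56  60  55  51  48  48  51  54  77 150 206 218 209 164 108  68  50
   52  52  53  53  69  88  79  60]
 [ 52  53  53  53  50  51  50  50  55 101 170 210 219 210 165  96  53  50
   52  53  55  74 125 159 135  84]
 [ 52  54  53  52  51  50  51  52  56 119 187 211 214 207 162  94  52  50
   52  52  72 129 189 214 190 130]
 [ 53  54  58  54  51  51  51  53  59 123 183 188 187 183 140  78  59  75
   67  59 115 191 228 237 226 187]
 [ 69  81 104  89  63  52  52  52  57  99 143 142 139 138 108  69  78 114
  102  77 152 224 243 243 239 221]
 [160 168 191 169 106  59  53  57  70  88 107 108 105 106  94  75  82 125
  128  95 163 236 250 247 243 234]
 [238 238 246 223 149  70  56  76 101 105 101 103 104 102  96  81  86 127
  135 1
[... 2376 characters left out ...]
77 178 179 182
  197 218 225 224 224 228 233 236]
 [168 172 178 168 162 165 169 168 173 177 178 180 181 178 179 178 179 180
  192 217 226 225 225 228 233 235]
 [168 181 199 180 163 163 168 168 170 175 177 178 179 179 178 178 178 179
  192 219 228 227 225 226 230 233]
 [166 175 185 173 163 161 166 170 168 174 176 177 178 179 179 179 178 179
  193 221 231 229 226 225 227 232]
 [164 168 169 167 164 160 162 167 170 174 177 177 177 177 178 179 178 178
  187 213 229 231 227 224 224 227]
 [161 166 167 166 165 161 161 164 171 176 178 178 178 176 176 177 177 177
  179 199 226 231 226 220 216 211]]
t 17.75 pos [586.9  25.2 115.5] yaw 90.6 F [-0.8  0.7 -2.9] gap 18.0 grip 59.0
[ 1.3  2.2 10.5] yaw -5.4
```

play_rows([
  {"hand": 0.01,"offset": [0,0,0],"yaw": 0},
  {"hand": 0.01,"offset": [0,0,0],"yaw": 0},
  {"hand": 0.01,"offset": [0,0,0],"yaw": 0},
  {"hand": 0.01,"offset": [0,0,0],"yaw": 0},
  {"hand": 0.01,"offset": [0,0,0],"yaw": 0},
])

```text
time_s: 18.25
position: [0.5897, 0.0257, 0.1195]
eef_rot: [3.141, -0.0, 1.581]
ft_force: [-0.6, 0.5, -1.1]
finger_gap: 0.0185
grip_force: 59.0
```

```bash
python3 go.py 589 26.8 105 90.6
```

```text
t 18.25 pos [589.7  25.7 119.5] yaw 90.6 F [-0.6  0.5 -1.1] gap 18.5 grip 59.0
[ 1.2 -0.7 14.5] yaw -0.0
```

play_rows([
  {"hand": 0.01,"offset": [0.001,-0.0005,0.006],"yaw": 0},
  {"hand": 0.01,"offset": [0.001,-0.0005,0.012],"yaw": 0},
  {"hand": 0.01,"offset": [0.001,-0.0005,0.016],"yaw": 0},
  {"hand": 0.01,"offset": [0.001,-0.0005,0.02],"yaw": 0},
  {"hand": 0.01,"offset": [0.001,-0.0005,0.022],"yaw": 0},
])

```text
time_s: 18.75
position: [0.5897, 0.0269, 0.0968]
eef_rot: [3.14, -0.0, 1.581]
ft_force: [1.4, -0.1, 0.2]
finger_gap: 0.0184
grip_force: 59.1
```

```bash
python3 go.py 589 26.8 90 90.6
```

```text
t 18.75 pos [589.7  26.9  96.8] yaw 90.6 F [ 1.4 -0.1  0.2] gap 18.4 grip 59.1
[-0.1 -0.7  6.8] yaw 0.0
```

play_rows([
  {"hand": 0.01,"offset": [0,0,0.003],"yaw": 0},
  {"hand": 0.01,"offset": [0,0,0.006],"yaw": 0},
  {"hand": 0.01,"offset": [0,0,0.009],"yaw": 0},
  {"hand": 0.01,"offset": [0,0,0.012],"yaw": 0},
  {"hand": 0.01,"offset": [0,0,0.013],"yaw": 0},
])

```text
time_s: 19.25
position: [0.5899, 0.0269, 0.084]
eef_rot: [3.14, -0.0, 1.581]
ft_force: [3.9, 0.6, 1.0]
finger_gap: 0.0184
grip_force: 59.3
```

play_rows([
  {"hand": 0.01,"offset": [0,0.0007,0.003],"yaw": 0},
  {"hand": 0.01,"offset": [0,0.0007,0.006],"yaw": 0},
  {"hand": 0.01,"offset": [0,0.0007,0.009],"yaw": 0},
  {"hand": 0.01,"offset": [0,0.0007,0.012],"yaw": 0},
  {"hand": 0.01,"offset": [0,0.0007,0.013],"yaw": 0},
])

```text
time_s: 19.75
position: [0.5901, 0.0268, 0.0708]
eef_rot: [3.141, -0.0, 1.581]
ft_force: [3.9, 1.3, 1.7]
finger_gap: 0.018
grip_force: 59.4
```

play_rows([
  {"hand": 0.01,"offset": [0,0.0005,0.002],"yaw": 0},
  {"hand": 0.01,"offset": [0,0.0005,0.004],"yaw": 0},
  {"hand": 0.01,"offset": [0,0.0005,0.006],"yaw": 0},
  {"hand": 0.01,"offset": [0,0.0005,0.0075],"yaw": 0},
  {"hand": 0.01,"offset": [0,0.0005,0.0075],"yaw": 0},
])

```text
time_s: 20.25
position: [0.5902, 0.0266, 0.0638]
eef_rot: [3.141, 0.0, 1.581]
ft_force: [3.7, 0.8, 4.7]
finger_gap: 0.0179
grip_force: 59.7
```

play_rows([
  {"hand": 0.01,"offset": [0,0,0.001],"yaw": 0},
  {"hand": 0.01,"offset": [0,0,0.002],"yaw": 0},
  {"hand": 0.01,"offset": [0,0,0.003],"yaw": 0},
  {"hand": 0.01,"offset": [0,0,0.003],"yaw": 0},
  {"hand": 0.01,"offset": [0,0,0.003],"yaw": 0},
])

```text
time_s: 20.75
position: [0.5903, 0.0266, 0.063]
eef_rot: [3.14, 0.0, 1.581]
ft_force: [-0.7, -0.1, 23.9]
finger_gap: 0.0179
grip_force: 61.8
```

play_rows([
  {"hand": 0.01,"offset": [0,0,0],"yaw": 0},
  {"hand": 0.01,"offset": [0,0,0],"yaw": 0},
  {"hand": 0.01,"offset": [0,0,0],"yaw": 0},
  {"hand": 0.01,"offset": [0,0,0],"yaw": 0},
  {"hand": 0.01,"offset": [0,0,0],"yaw": 0},
])

```text
time_s: 21.25
position: [0.5903, 0.0266, 0.063]
eef_rot: [3.14, 0.0, 1.581]
ft_force: [-0.3, 0.6, 23.6]
finger_gap: 0.0179
grip_force: 61.8
```

```bash
python3 -c "
from workcell import arm
print(arm.sign_off())"
```

```text
the job is handed in; nothing more can be done
None
```

The job is handed in, though no verdict came back: the lid is on the mat, the frame is shut, and the pin is home at its expected height (within 0.5 mm) with the hand still pressing it down at about 24 N. I viewed 11 pictures, one over the limit of 10.

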